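# Lock the potato chipper's handle with its pin

## Task

Lock the potato chipper: press its raised handle all the way down, then push the locking pin by its knob fully home along its guide, so that its rod goes through the lug, the handle's eye and the lug beyond. Let go of everything, and leave the other things on the stand where they are.

Things in the scene. Friction and masses are not known exactly. Their poses are not given: they have to be found in the camera images.
- chipper: Grey metal potato chipper, fixed to the stand. Base plate 280 x 120 mm (x = -120 to +160, y = -60 to +60), its top at z = 22 mm, with a square blade grid on it. Origin on the stand's top; z up, x from the handle's T-bar to its hinge, y towards the pin's knob. All 'chipper' coordinates are in this frame.
- lock_axis (a point): Fixed point midway between two upright steel lugs, on the axis of their 16 mm round holes: chipper x = -30, y = 0, z = 75 mm. Same axes as the chipper; the holes' axis is its y. Lugs 8 mm thick, 36 mm wide, inner faces at y = -7 and +7 mm, tops at z = 96 mm.
- guide_end (a point): Centre of the outer end of the guide: chipper x = -30, y = 110, z = 75 mm. An open-topped steel channel, 14 mm wide inside, 30 mm outside, walls up to z = 87 mm, runs from the +y lug (y = 15) to here (y = 110 mm). It carries the pin level with the holes and keeps it in line.
- handle (a joint): Handle angle (rad): 0 = down, home against its stop; grows as it rises (at most 1.0). Hinge axis along the chipper's y at chipper x = +130, z = 75 mm. Stiff: stays where left; 1 to 5 N down on the T-bar moves it. 160 mm from the hinge it has an upright plate 10 mm thick, 36 mm high with a 16 mm round eye, in line with the lugs' holes only when home.
- handle_bar (a point): Centre of the handle's black T-bar (round, 22 mm dia, 100 mm long, along the chipper's y), 230 mm from the hinge; moves with the handle. With the handle home it is at chipper x = -100, y = 0, z = 75 mm.
- pin: Loose locking pin lying in the guide, about 0.1 kg, slides easily. Steel shank 12 mm dia, 135 mm long, the last 10 mm tapered to 6 mm; black knob 26 mm dia, 14 mm thick. Origin on the axis at the shoulder between knob and shank; y from tip to knob, the knob's outer face at y = +14 mm. Home: the shoulder meets the guide's end and the tip is 10 mm past the far lug.
- pin_tip (a point): Tip of the pin, on its axis, 135 mm from the shoulder (pin y = -135 mm).
- steel_canister: Bystander: lidded steel canister, 112 mm dia, 130 tall. Origin: centre of its underside, z up.
- bowl_stack: Bystander: stack of white bowls, 141 mm dia, 115 tall. Origin: centre of its underside, z up.
- twist_timer: Bystander: round wind-up kitchen timer, 66 mm dia, 48 tall. Origin: centre of its underside, z up.
- steel_cup: Bystander: small steel cup, 64 mm dia, 36 tall. Origin: centre of its underside, z up.
Things that resemble listed ones, but are neither listed nor needed, are in the scene too. There is more than one size of the pin; the one meant has the size given above.

How it is judged:
By the outcome, as a careful person would: the job done as asked, in the order asked, and still so for the second after the job is handed in, with the robot touching nothing.
It also fails if it takes over 42 s, if anything falls off the work surface, if the arm or the gripper's body presses on something with over 40 N, if the wrist force passes 120 N, or if a joint passes its speed limit or range.

## Robot

A 6-joint arm with a two-finger parallel gripper is mounted at the origin on a cart in front of the work surface, level with it; the furniture and walls round the work are solid. World frame = base frame: x ahead of the robot, y to its left, z up, the work surface at z = 0. Lengths are in mm, angles in rad, forces in N, time in s.
With the tool pointing down it reaches from about 350 to 975 mm from the base axis. Payload 7.1 kg.
Tool frame: the origin (TCP) lies midway between the tips of the shut fingers; the grasp point (between the pads) lies ctrl.grip_point_offset behind it (ctrl.grip_point_offset is the distance from the TCP to the grasp point, in mm); z points along the fingers, y is the line along which they close (so a half turn about z gives the same grasp; the last joint's range is limited). The gripper opens to 88 mm and grips with 3 to 60 N. Pads are 20 mm wide; open, the fingers measure 115 mm over their backs; the gripper's body (75 mm by 178 mm) begins 61 mm behind the grasp point.
Start: joints at [1.303, 0.423, 1.63, -0, 1.089, -0.019], TCP at [153.869, 605.747, 222.675] pointing down, gripper open.
Joint ranges: [-3, 3], [-0.9, 2.11], [0.09, 2.58], [-1.31, 4.45], [0.11, 2.69], [-2.54, 2.54]. Speed limits (rad/s): [2.39, 2.39, 3.01, 3.14, 3.14, 3.14].

## Interface

Orientations are given as a rotation vector (axis times angle).
In Python, from workcell import ctrl gives the robot as it stands.
- The arm moves only by the tool apply_moves, never from a script. Its argument "targets" is a list of rows, each an object of numbers: "tx", "ty", "tz": the shift along the world's x, y, z in m; "spin": the turn about the world's z in degrees. In form: [{"tx": .., "ty": .., "tz": .., "spin": ..}, ...]. A call has exactly 8 rows; each row is the pose to reach, as a shift and turn from the pose commanded when the call began; what a row does not reach only later rows make up. A row lasts 1/10 s, in which the tool goes at most 50 mm and 8.59 degrees, less where a joint would pass 70% of its speed; a pose out of reach is approached as far as the arm can. A call with a gripper value outside its range is refused whole. "gripper" is the closure, from -1 (fully open) to 1 (shut), set as the call begins (left out, the last holds). The fingers move at their own pace and stop on an object; the grip force is fixed at half the most. Time passes only in rows, so rows that repeat a pose let the fingers close, or fill a call up. It gives the time, the measured TCP pose, the force, the opening and the grip force at its end, in the units of the state.
- ctrl.get_obs(): the state, without advancing time (a new reading comes with each control period).
- ctrl.get_image(name): name is "side" or "top"; returns the picture (480x640x3 uint8, red, green, blue); there is no depth.
- ctrl.get_calibration(name): a dict with "fov_y" (degrees; the focal length in pixels is half the picture's height over the tangent of half this angle, whatever the lens; pixels are square), "cx", "cy" (the principal point, pixels), "dist" ([k1, k2, p1, p2, k3] as OpenCV has them; the pictures are not rectified), "rvec" (rotation vector, rad) and "tvec" (3), from world to camera coordinates, as OpenCV has them. Camera axes: x right, y down, z forward; pixel columns grow to the right and rows downward; lengths in mm; the calibration is good to about 2 mm. A picture is of the moment at which its call begins. get_calibration takes no time and is no camera call.
- ctrl.close_job(): hands the job in; it is judged then, once.
Trained networks look in the newest picture that a camera, given by its name, has taken for a name from the list of things; names that differ only in an ending like _2 or _b are one class to them, and where a whole thing is asked for, a point or a joint stands for the part that bears it (a point fixed in the world has none). Each returns a list of dicts, best first, with "score" (0 to 1); they miss things now and then, are a little off and sometimes report something else, mostly with a low value. They report only what shows in the picture. A call takes as long as a camera call. They do not tell look-alikes from the thing itself.
- ctrl.outline_of(name, camera): "pixels" (480x640 bool, what is visible of it) and "box" ([left, top, right, bottom] in pixels, round what is visible of it).
- ctrl.pinpoint(name, camera): "uv" ([column, row] in pixels: a listed point, or the origin of a listed thing).
The state is a dict: "t": time; "qpos": joint angles; "qvel": joint speeds; "joint_torque": joint torques, N m; "ee_pos": TCP position; "orientation": TCP orientation; "ft_force": force on the tool from outside, world axes, zero at the start; "moment": the same for the moment, N m; "width": finger opening in mm; "grasp_force": force on a finger pad.
Only numpy, scipy, OpenCV 4.12 (cv2) and the standard library are available. Lean on these libraries where they do the work, as an engineer would, in place of code of your own. Each camera call takes 0.05 s, during which the arm holds its last target. There are 200 camera calls.

## Working session

There is one attempt and no reset: what is moved stays moved. The work goes in short steps, Python scripts to look and compute and a tool call to move; the robot and the scene stay as the last step left them, time stands still between calls to the robot, and variables do not carry over. Pictures are saved under pics/ and viewed, at most 10 in all, crops included, and the job is handed in when it is done.

Besides the shell and the picture viewer there is one more tool, called after "Call:" as name([rows], argument=value, ...), one row to a line, values as JSON. apply_moves: Moves the arm, as the interface text tells. Its arguments: {"type":"object","properties":{"targets":{"type":"array"},"gripper":{"type":"number"}},"required":["targets"]}

```bash
mkdir -p pics; cat > h.py <<'E'
import numpy as np, cv2
from workcell import ctrl
def cal(n):
    c=ctrl.get_calibration(n); f=240/np.tan(np.radians(c['fov_y'])/2)
    K=np.array([[f,0,c['cx']],[0,f,c['cy']],[0,0,1.]])
    return K,np.array(c['dist'],float),np.array(c['rvec'],float),np.array(c['tvec'],float)
def proj(n,P):
    K,d,r,t=cal(n); return cv2.projectPoints(np.array(P,float).reshape(-1,3),r,t,K,d)[0].reshape(-1,2)
def ray(n,uv):
    K,d,r,t=cal(n); R=cv2.Rodrigues(r)[0]
    p=cv2.undistortPoints(np.array([[uv]],float),K,d)[0,0]
    return -R.T@t, R.T@np.array([p[0],p[1],1])
def onz(n,uv,z):
    o,v=ray(n,uv); return o+v*(z-o[2])/v[2]
def tri(a,b):
    o1,v1=ray('top',a);o2,v2=ray('side',b)
    s=np.linalg.lstsq(np.c_[v1,-v2],o2-o1,rcond=None)[0]
    p,q=o1+s[0]*v1,o2+s[1]*v2
    return (p+q)/2,np.linalg.norm(p-q)
E
python3 - <<'E'
from h import *
np.set_printoptions(precision=1,suppress=True)
for n in('top','side'):
    im=ctrl.get_image(n); cv2.imwrite(f'pics/{n}0.png',im[:,:,::-1])
    print(n,'cam',ray(n,(320,240))[0],ray(n,(320,240))[1])
    for k in('chipper','lock_axis','guide_end','handle_bar','pin','pin_tip','steel_canister','bowl_stack','twist_timer','steel_cup'):
        print(k,[(np.round(d['uv'],1).tolist(),round(d['score'],2)) for d in ctrl.pinpoint(k,n)[:4]])
print(ctrl.grip_point_offset,ctrl.get_obs())
E
```

```text
top cam [ 399.9   62.5 1091.3] [ 0.1  0.  -1. ]
chipper [([328.6, 211.7], 0.94)]
lock_axis [([325.3, 228.1], 0.7), ([327.7, 218.8], 0.58), ([243.2, 214.9], 0.47)]
guide_end [([264.4, 216.1], 0.63)]
handle_bar [([327.9, 229.0], 0.62)]
pin [([242.3, 215.8], 0.92), ([208.8, 222.8], 0.51), ([317.3, 218.9], 0.49)]
pin_tip [([194.0, 268.8], 0.85), ([317.9, 220.7], 0.56)]
steel_canister [([412.7, 279.0], 0.86)]
bowl_stack [([227.4, 342.9], 0.96)]
twist_timer [([317.3, 320.9], 0.7)]
steel_cup [([382.5, 325.9], 0.65)]
side cam [202.9 427.  831.3] [ 0.4 -0.4 -0.8]
chipper [([310.5, 238.5], 0.9)]
lock_axis [([322.2, 228.2], 0.86)]
guide_end [([269.4, 265.0], 0.71)]
handle_bar [([339.9, 198.3], 0.89)]
pin [([220.6, 325.6], 0.9), ([255.6, 279.3], 0.83)]
pin_tip [([247.1, 377.4], 0.93), ([313.0, 234.1], 0.55)]
steel_canister [([416.7, 233.0], 0.84)]
bowl_stack [([337.8, 411.4], 0.61)]
twist_timer [([393.5, 321.6], 0.73)]
steel_cup [([441.3, 281.0], 0.94)]
18.700000000000003 {'t': 1.1, 'qpos': array([ 1.3,  0.4,  1.6, -0. ,  1.1, -0. ]), 'qvel': array([-0.,  0., -0., -0.,  0., -0.]), 'joint_torque': array([ -0. , -54.5, -27.4,   0.1,   0. ,   0. ]), 'ee_pos': array([153.9, 605.7, 222.7]), 'orientation': array([ 0.4,  3.1, -0. ]), 'ft_force': array([ 0.1,  0.5, -0.4]), 'moment': array([ 0.,  0., -0.]), 'grasp_force': 0.0, 'width': 87.88089352374215}
```

View pics/top0.png

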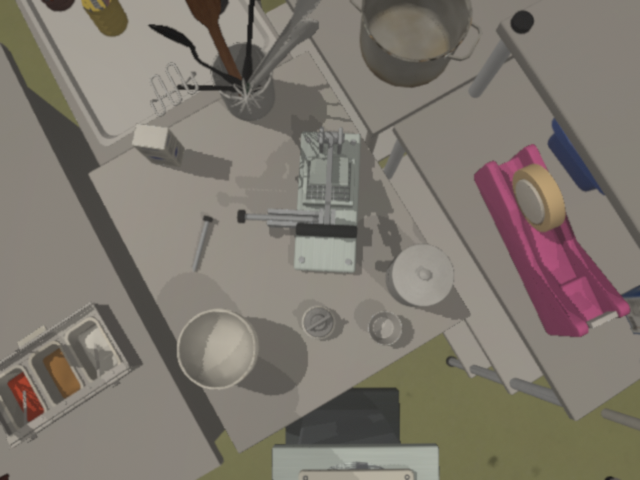

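View pics/side0.png

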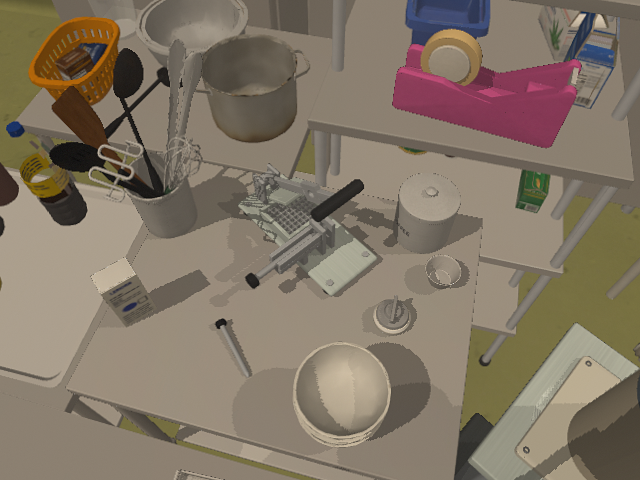

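The top view shows the chipper at (328,205), with the handle raised and the T-bar at (327,230). The pin's knob is at (242,216) in the guide. The loose look-alike pin is at (203,240), and the bystanders are below.

```bash
cat > fit.py <<'E'
from h import *
from scipy.optimize import least_squares
def W(p,c):
    c=np.array(c,float).reshape(-1,3); a=p[2]
    R=np.array([[np.cos(a),-np.sin(a),0],[np.sin(a),np.cos(a),0],[0,0,1]])
    return c@R.T+[p[0],p[1],0]
def bar(th,y=0): return [130-230*np.cos(th),y,75+230*np.sin(th)]
def pts(p): return {'chipper':[0,0,0],'lock_axis':[-30,0,75],'guide_end':[-30,110,75],'handle_bar':bar(p[3]),'pin':[-30,p[4],75]}
E
python3 - <<'E'
from fit import *
np.set_printoptions(precision=2,suppress=True)
ob={('top','chipper'):(328.6,211.7),('top','guide_end'):(264.4,216.1),('top','handle_bar'):(327.9,229),('top','pin'):(242.3,215.8),
('side','chipper'):(310.5,238.5),('side','lock_axis'):(322.2,228.2),('side','guide_end'):(269.4,265),('side','handle_bar'):(339.9,198.3),('side','pin'):(255.6,279.3)}
def f(p):
    P=pts(p); return np.concatenate([proj(n,W(p,P[k]))[0]-np.array(o) for (n,k),o in ob.items()])
s=least_squares(f,[460,50,0,.5,140],loss='soft_l1',x_scale=[10,10,.1,.1,10])
p=s.x; print(p)
for k,r in zip(ob,f(p).reshape(-1,2)): print(k,r)
print({k:W(p,v)[0] for k,v in pts(p).items()})
np.save('p.npy',p)
segs=[([-120,-60,22],[160,-60,22],[160,60,22],[-120,60,22],[-120,-60,22]),([-30-15,15,87],[-45,110,87],[-15,110,87],[-15,15,87]),(bar(p[3],-50),bar(p[3],50)),([-30,p[4]-135,75],[-30,p[4]+14,75])]
out=[]
for n,(x,y,w,h) in {'top':(220,110,160,180),'side':(220,140,180,180)}.items():
    im=cv2.imread(f'pics/{n}0.png'); im=cv2.resize(im[y:y+h,x:x+w],None,fx=3 if n=='top' else 3,fy=3,interpolation=cv2.INTER_CUBIC)[:540]
    q=im.copy()
    for sg in segs: cv2.polylines(q,[np.int32((proj(n,W(p,sg))-[x,y]+.5)*3)],False,(0,0,255),1)
    cv2.imwrite(f'pics/{n}ov.png',q)
E
```

```text
[607.17  50.1   -0.04   0.54 155.7 ]
('top', 'chipper') [-2.39 -1.13]
('top', 'guide_end') [2.62 1.  ]
('top', 'handle_bar') [-1.79  0.05]
('top', 'pin') [0.27 0.56]
('side', 'chipper') [1.24 1.68]
('side', 'lock_axis') [-0.03 -0.92]
('side', 'guide_end') [ 6.11 -1.95]
('side', 'handle_bar') [-1.71  0.3 ]
('side', 'pin') [-0.76 -0.4 ]
{'chipper': array([607.17,  50.1 ,   0.  ]), 'lock_axis': array([577.19,  51.26,  75.  ]), 'guide_end': array([581.45, 161.18,  75.  ]), 'handle_bar': array([539.77,  52.71, 192.95]), 'pin': array([583.22, 206.84,  75.  ])}
```

View pics/topov.png

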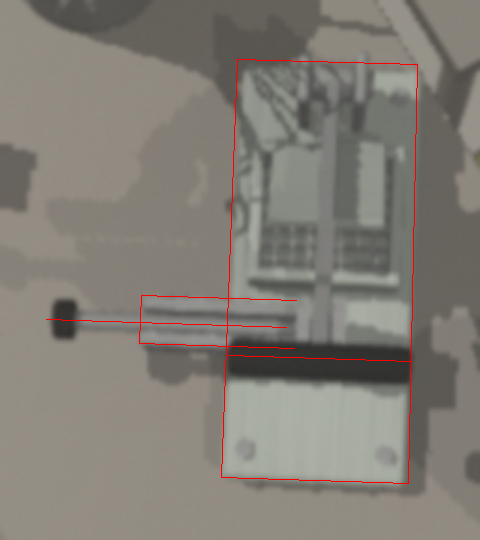

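View pics/sideov.png

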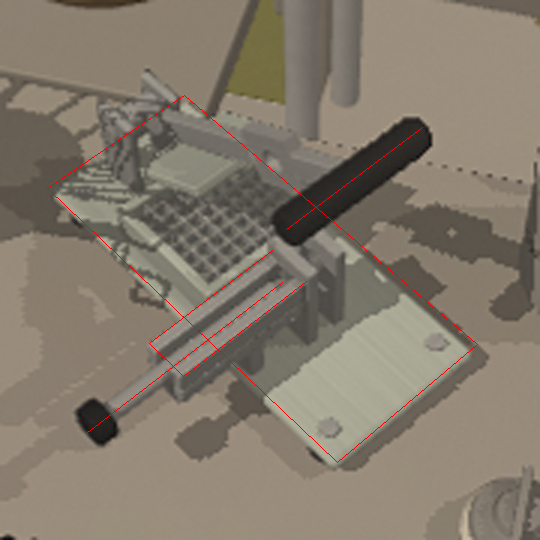

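Overlay: the modelled plate, bar and pin axis agree with both views. The knob is at (64,319) in the top crop and (98,422) in the side crop, so the fit is usable. I'm moving above the T-bar with the fingers shut.

Call:
apply_moves([
  {"tx": 0.01, "ty": -0.015, "tz": 0.01, "spin": 1},
  {"tx": 0.03, "ty": -0.043, "tz": 0.02, "spin": 3},
  {"tx": 0.055, "ty": -0.079, "tz": 0.025, "spin": 5},
  {"tx": 0.08, "ty": -0.115, "tz": 0.025, "spin": 7},
  {"tx": 0.105, "ty": -0.151, "tz": 0.025, "spin": 9},
  {"tx": 0.13, "ty": -0.187, "tz": 0.025, "spin": 11},
  {"tx": 0.155, "ty": -0.223, "tz": 0.025, "spin": 12},
  {"tx": 0.18, "ty": -0.259, "tz": 0.025, "spin": 12},
], gripper=1)

```text
t: 1.9
ee_pos: [334.6, 345.3, 247.9]
orientation: [0.06, 3.14, 0.001]
ft_force: [0.8, 0.7, 0.4]
width: 27.2
grasp_force: 0.0
```

Call:
apply_moves([
  {"tx": 0.025, "ty": -0.036, "tz": 0.0, "spin": 0},
  {"tx": 0.05, "ty": -0.072, "tz": 0.0, "spin": 0},
  {"tx": 0.075, "ty": -0.108, "tz": 0.0, "spin": 0},
  {"tx": 0.1, "ty": -0.144, "tz": 0.0, "spin": 0},
  {"tx": 0.125, "ty": -0.18, "tz": 0.0, "spin": 0},
  {"tx": 0.15, "ty": -0.216, "tz": 0.0, "spin": 0},
  {"tx": 0.175, "ty": -0.252, "tz": 0.0, "spin": 0},
  {"tx": 0.195, "ty": -0.281, "tz": 0.0, "spin": 0},
])

```text
t: 2.7
ee_pos: [530.1, 63.6, 247.9]
orientation: [0.063, 3.14, -0.0]
ft_force: [-0.5, -0.1, -0.1]
width: 0.8
grasp_force: 0.0
```

Call:
apply_moves([
  {"tx": 0.01, "ty": -0.011, "tz": -0.02, "spin": 0},
  {"tx": 0.01, "ty": -0.011, "tz": -0.038, "spin": 0},
  {"tx": 0.009, "ty": -0.011, "tz": -0.046, "spin": 0},
  {"tx": 0.005, "ty": -0.011, "tz": -0.054, "spin": 0},
  {"tx": 0.0, "ty": -0.01, "tz": -0.062, "spin": 0},
  {"tx": -0.004, "ty": -0.01, "tz": -0.071, "spin": 0},
  {"tx": -0.008, "ty": -0.01, "tz": -0.081, "spin": 0},
  {"tx": -0.008, "ty": -0.01, "tz": -0.081, "spin": 0},
])

```text
t: 3.5
ee_pos: [519.5, 56.0, 165.4]
orientation: [-0.061, -3.139, 0.0]
ft_force: [0.4, 0.1, 0.3]
width: 0.4
grasp_force: 0.0
```

```bash
python3 - <<'E'
from fit import *
np.set_printoptions(precision=1,suppress=True)
p=np.load('p.npy')
for n in('top','side'):
    im=ctrl.get_image(n)
    if n=='side': cv2.imwrite('pics/s1.png',cv2.resize(im[100:300,200:440],None,fx=2.5,fy=2.5)[:,:,::-1])
    print(n,[(np.array(d['uv']),d['score']) for d in ctrl.pinpoint('handle_bar',n)], {t:proj(n,W(p,bar(t)))[0] for t in(.54,.36,.3)})
print(ctrl.get_obs()['ft_force'])
E
```

```text
top [] {0.54: array([326.1, 228.9]), 0.36: array([325.6, 242.7]), 0.3: array([325.4, 246.3])}
side [(array([344.9, 223.3]), 0.61)] {0.54: array([338.1, 198.4]), 0.36: array([345.2, 219. ]), 0.3: array([346.9, 225.2])}
[ 0.5 -0.1  0.4]
```

View pics/s1.png

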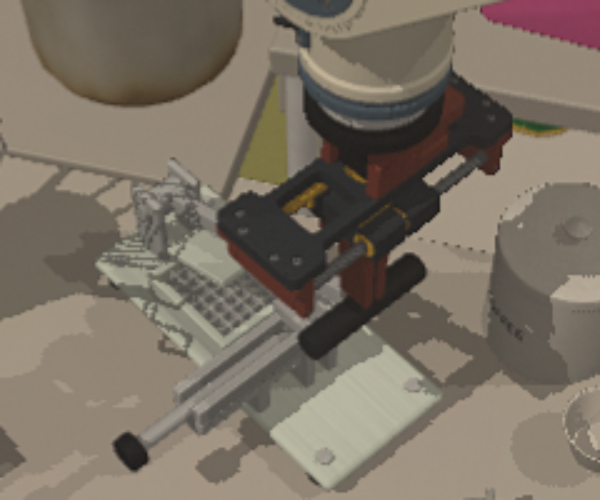

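The bar has followed the fingertips down to (361,310) in the crop. I'm continuing the arc.

Call:
apply_moves([
  {"tx": -0.002, "ty": 0, "tz": -0.01, "spin": 0},
  {"tx": -0.004, "ty": 0, "tz": -0.02, "spin": 0},
  {"tx": -0.006, "ty": 0, "tz": -0.03, "spin": 0},
  {"tx": -0.009, "ty": 0, "tz": -0.04, "spin": 0},
  {"tx": -0.01, "ty": 0, "tz": -0.05, "spin": 0},
  {"tx": -0.011, "ty": 0, "tz": -0.06, "spin": 0},
  {"tx": -0.012, "ty": 0, "tz": -0.068, "spin": 0},
  {"tx": -0.012, "ty": 0, "tz": -0.075, "spin": 0},
])

```text
t: 4.5
ee_pos: [508.5, 55.7, 90.8]
orientation: [-0.062, -3.14, 0.0]
ft_force: [-1.4, -0.5, 1.7]
width: 0.1
grasp_force: 0.7
```

Call:
apply_moves([
  {"tx": 0, "ty": 0, "tz": -0.001, "spin": 0},
  {"tx": 0, "ty": 0, "tz": -0.002, "spin": 0},
  {"tx": 0, "ty": 0, "tz": -0.003, "spin": 0},
  {"tx": 0, "ty": 0, "tz": -0.004, "spin": 0},
  {"tx": 0, "ty": 0, "tz": -0.004, "spin": 0},
  {"tx": 0, "ty": 0, "tz": -0.005, "spin": 0},
  {"tx": 0, "ty": 0, "tz": -0.005, "spin": 0},
  {"tx": 0, "ty": 0, "tz": -0.005, "spin": 0},
])

```text
t: 5.3
ee_pos: [509.0, 55.7, 86.8]
orientation: [0.062, 3.141, 0.0]
ft_force: [-0.0, -0.6, 2.2]
width: 0.4
grasp_force: 0.4
```

Not at the stop yet (2 N); pressing on until the force rises.

Call:
apply_moves([
  {"tx": 0, "ty": 0, "tz": -0.001, "spin": 0},
  {"tx": 0, "ty": 0, "tz": -0.001, "spin": 0},
  {"tx": 0, "ty": 0, "tz": -0.002, "spin": 0},
  {"tx": 0, "ty": 0, "tz": -0.002, "spin": 0},
  {"tx": 0, "ty": 0, "tz": -0.002, "spin": 0},
  {"tx": 0, "ty": 0, "tz": -0.002, "spin": 0},
  {"tx": 0, "ty": 0, "tz": -0.002, "spin": 0},
  {"tx": 0, "ty": 0, "tz": -0.002, "spin": 0},
])

```text
t: 6.1
ee_pos: [509.1, 55.7, 85.7]
orientation: [0.062, 3.14, 0.0]
ft_force: [-3.2, 0.5, 14.3]
width: 0.5
grasp_force: 6.9
```

Force 14 N at z = 86, so the handle is home against its stop. I'm lifting and going out behind the knob.

Call:
apply_moves([
  {"tx": 0, "ty": 0, "tz": 0.015, "spin": 0},
  {"tx": 0, "ty": 0.005, "tz": 0.045, "spin": 0},
  {"tx": 0.01, "ty": 0.025, "tz": 0.065, "spin": 0},
  {"tx": 0.025, "ty": 0.06, "tz": 0.065, "spin": 0},
  {"tx": 0.04, "ty": 0.1, "tz": 0.065, "spin": 0},
  {"tx": 0.055, "ty": 0.14, "tz": 0.065, "spin": 0},
  {"tx": 0.07, "ty": 0.175, "tz": 0.065, "spin": 0},
  {"tx": 0.076, "ty": 0.2, "tz": 0.065, "spin": 0},
])

```text
t: 6.9
ee_pos: [586.0, 258.3, 149.6]
orientation: [0.06, 3.14, 0.001]
ft_force: [-0.5, -0.7, -0.4]
width: 0.3
grasp_force: 0.0
```

```bash
python3 - <<'E'
from fit import *
np.set_printoptions(precision=1,suppress=True)
p=np.load('p.npy')
for n in('top','side'):
    im=ctrl.get_image(n)
    if n=='side': cv2.imwrite('pics/s2.png',cv2.resize(im[140:320,200:420],None,fx=3,fy=3)[:,:,::-1])
    for k,m in (('handle_bar',bar(0)),('pin',[-30,p[4],75])):
        print(n,k,[(np.array(d['uv']),d['score']) for d in ctrl.pinpoint(k,n)], proj(n,W(p,m))[0])
E
```

```text
top handle_bar [(array([322.8, 259.9]), 0.74)] [325.  256.4]
top pin [(array([243.8, 218.3]), 0.97)] [242.6 216.4]
side handle_bar [(array([350.5, 251.9]), 0.97), (array([338.9, 410.2]), 0.2)] [349.5 251.2]
side pin [(array([259. , 280.2]), 0.82), (array([322.5, 229.3]), 0.27)] [254.8 278.9]
```

View pics/s2.png

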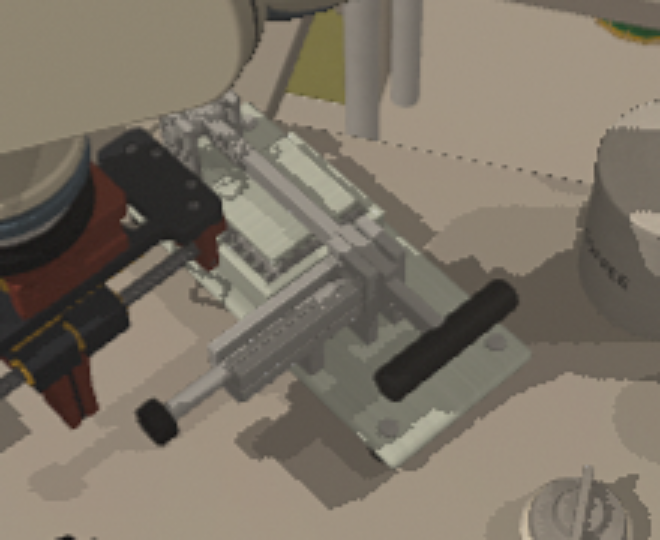

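The handle is down, with the bar at (447,340) in the crop. The pin is still out, its knob at (157,420), and the fingers are beyond it. I'm descending and then pushing.

Call:
apply_moves([
  {"tx": 0, "ty": 0, "tz": -0.02, "spin": 0},
  {"tx": 0, "ty": 0, "tz": -0.05, "spin": 0},
  {"tx": 0, "ty": 0, "tz": -0.075, "spin": 0},
  {"tx": 0, "ty": 0, "tz": -0.087, "spin": 0},
  {"tx": 0, "ty": -0.005, "tz": -0.087, "spin": 0},
  {"tx": -0.001, "ty": -0.01, "tz": -0.087, "spin": 0},
  {"tx": -0.001, "ty": -0.015, "tz": -0.087, "spin": 0},
  {"tx": -0.001, "ty": -0.02, "tz": -0.087, "spin": 0},
])

```text
t: 8.0
ee_pos: [584.6, 235.3, 64.0]
orientation: [0.062, 3.139, 0.001]
ft_force: [0.0, 0.2, -0.5]
width: 0.3
grasp_force: 0.0
```

Call:
apply_moves([
  {"tx": 0, "ty": -0.003, "tz": 0, "spin": 0},
  {"tx": 0, "ty": -0.006, "tz": 0, "spin": 0},
  {"tx": 0, "ty": -0.009, "tz": 0, "spin": 0},
  {"tx": 0, "ty": -0.012, "tz": 0, "spin": 0},
  {"tx": -0.001, "ty": -0.015, "tz": 0, "spin": 0},
  {"tx": -0.001, "ty": -0.018, "tz": 0, "spin": 0},
  {"tx": -0.001, "ty": -0.021, "tz": 0, "spin": 0},
  {"tx": -0.001, "ty": -0.024, "tz": 0, "spin": 0},
])

```text
t: 8.8
ee_pos: [582.9, 211.6, 62.7]
orientation: [0.062, 3.141, 0.0]
ft_force: [0.0, 1.1, 0.7]
width: 0.1
grasp_force: 0.6
```

Call:
apply_moves([
  {"tx": 0, "ty": -0.003, "tz": 0, "spin": 0},
  {"tx": 0, "ty": -0.006, "tz": 0, "spin": 0},
  {"tx": 0, "ty": -0.009, "tz": 0, "spin": 0},
  {"tx": 0, "ty": -0.012, "tz": 0, "spin": 0},
  {"tx": -0.001, "ty": -0.014, "tz": 0, "spin": 0},
  {"tx": -0.001, "ty": -0.016, "tz": 0, "spin": 0},
  {"tx": -0.001, "ty": -0.017, "tz": 0, "spin": 0},
  {"tx": -0.001, "ty": -0.018, "tz": 0, "spin": 0},
])

```text
t: 9.6
ee_pos: [581.9, 193.7, 62.7]
orientation: [-0.062, -3.141, 0.0]
ft_force: [-0.5, 0.6, 0.5]
width: 0.6
grasp_force: 0.4
```

```bash
python3 - <<'E'
from fit import *
p=np.load('p.npy')
im=ctrl.get_image('side'); cv2.imwrite('pics/s3.png',cv2.resize(im[140:320,200:420],None,fx=3,fy=3)[:,:,::-1])
for k in('pin','pin_tip'): print(k,[(np.round(d['uv'],1),d['score']) for d in ctrl.pinpoint(k,'side')])
print({y:proj('side',W(p,[-30,y,75]))[0].round(1) for y in(110,115,120,-25)}, ctrl.get_obs()['ft_force'],ctrl.get_obs()['ee_pos'])
E
```

```text
pin [(array([223.6, 324.2]), 0.71), (array([269.4, 266.7]), 0.61)]
pin_tip [(array([249. , 376.4]), 0.79), (array([310.6, 239.5]), 0.39)]
{110: array([275.5, 263. ]), 115: array([273.3, 264.8]), 120: array([271.1, 266.5]), -25: array([332.2, 219.6])} [-0.24058763 -0.80144132  0.1072702 ] [581.82019456 193.63999083  62.62038202]
```

View pics/s3.png

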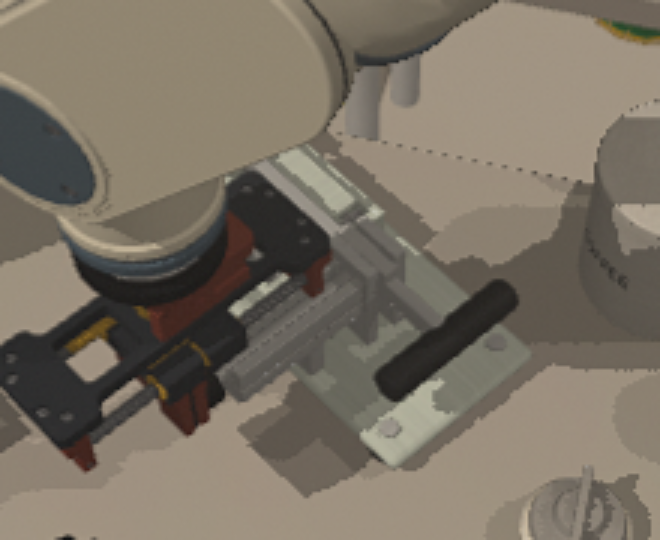

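The knob at (215,385) is close to the guide end and moving easily. I'm pushing to the stop.

Call:
apply_moves([
  {"tx": 0, "ty": -0.001, "tz": 0, "spin": 0},
  {"tx": 0, "ty": -0.002, "tz": 0, "spin": 0},
  {"tx": 0, "ty": -0.003, "tz": 0, "spin": 0},
  {"tx": 0, "ty": -0.004, "tz": 0, "spin": 0},
  {"tx": 0, "ty": -0.005, "tz": 0, "spin": 0},
  {"tx": 0, "ty": -0.005, "tz": 0, "spin": 0},
  {"tx": 0, "ty": -0.006, "tz": 0, "spin": 0},
  {"tx": 0, "ty": -0.006, "tz": 0, "spin": 0},
])

```text
t: 10.55
ee_pos: [581.9, 187.6, 62.7]
orientation: [-0.062, -3.141, 0.0]
ft_force: [0.3, -0.1, 0.4]
width: 0.8
grasp_force: 0.1
```

Call:
apply_moves([
  {"tx": 0, "ty": -0.001, "tz": 0, "spin": 0},
  {"tx": 0, "ty": -0.001, "tz": 0, "spin": 0},
  {"tx": 0, "ty": -0.002, "tz": 0, "spin": 0},
  {"tx": 0, "ty": -0.002, "tz": 0, "spin": 0},
  {"tx": 0, "ty": -0.003, "tz": 0, "spin": 0},
  {"tx": 0, "ty": -0.003, "tz": 0, "spin": 0},
  {"tx": 0, "ty": -0.004, "tz": 0, "spin": 0},
  {"tx": 0, "ty": -0.004, "tz": 0, "spin": 0},
])

```text
t: 11.35
ee_pos: [581.9, 185.6, 62.7]
orientation: [0.063, 3.14, 0.004]
ft_force: [-1.4, 10.4, -1.9]
width: 0.3
grasp_force: 5.3
```

Call:
apply_moves([
  {"tx": 0, "ty": -0.001, "tz": 0, "spin": 0},
  {"tx": 0, "ty": -0.002, "tz": 0, "spin": 0},
  {"tx": 0, "ty": -0.002, "tz": 0, "spin": 0},
  {"tx": 0, "ty": 0.004, "tz": 0, "spin": 0},
  {"tx": 0.001, "ty": 0.02, "tz": 0, "spin": 0},
  {"tx": 0.002, "ty": 0.05, "tz": 0, "spin": 0},
  {"tx": 0.002, "ty": 0.08, "tz": 0.03, "spin": 0},
  {"tx": 0.002, "ty": 0.11, "tz": 0.07, "spin": 0},
])

```text
t: 12.15
ee_pos: [582.3, 294.4, 131.3]
orientation: [-0.062, -3.137, 0.004]
ft_force: [0.1, -0.0, 0.1]
width: 0.4
grasp_force: 0.0
```

Call:
apply_moves([
  {"tx": 0, "ty": 0.02, "tz": 0.03, "spin": 0},
  {"tx": 0, "ty": 0.05, "tz": 0.06, "spin": 0},
  {"tx": -0.02, "ty": 0.08, "tz": 0.08, "spin": 0},
  {"tx": -0.04, "ty": 0.11, "tz": 0.1, "spin": 0},
  {"tx": -0.06, "ty": 0.14, "tz": 0.1, "spin": 0},
  {"tx": -0.08, "ty": 0.16, "tz": 0.1, "spin": 0},
  {"tx": -0.1, "ty": 0.18, "tz": 0.1, "spin": 0},
  {"tx": -0.1, "ty": 0.18, "tz": 0.1, "spin": 0},
])

```text
t: 12.95
ee_pos: [481.3, 476.4, 232.7]
orientation: [-0.057, -3.141, -0.0]
ft_force: [0.3, -0.3, 0.4]
width: 0.5
grasp_force: 0.0
```

```bash
python3 - <<'E'
from fit import *
p=np.load('p.npy')
a=ctrl.get_image('side')[140:320,220:420]; b=ctrl.get_image('top')[150:330,220:420]
cv2.imwrite('pics/f.png',cv2.resize(np.hstack([a,b]),(800,360),interpolation=cv2.INTER_CUBIC)[:,:,::-1])
for n in('side','top'):
  for k in('pin','pin_tip','handle_bar','guide_end'): print(n,k,[(np.round(d['uv'],1),round(d['score'],2)) for d in ctrl.pinpoint(k,n)])
  print({y:proj(n,W(p,[-30,y,75]))[0].round(1) for y in(110,115,-25)})
E
```

```text
side pin [(array([223.1, 325. ]), 0.62)]
side pin_tip [(array([251.2, 377.3]), 0.69)]
side handle_bar []
side guide_end []
{110: array([275.5, 263. ]), 115: array([273.3, 264.8]), -25: array([332.2, 219.6])}
top pin [(array([267.4, 217. ]), 0.81), (array([208.1, 225.3]), 0.66), (array([341.7, 221.1]), 0.63)]
top pin_tip [(array([338.1, 221.3]), 0.78)]
top handle_bar []
top guide_end []
{110: array([267. , 217.1]), 115: array([264.3, 217. ]), -25: array([339.6, 219.3])}
```

View pics/f.png

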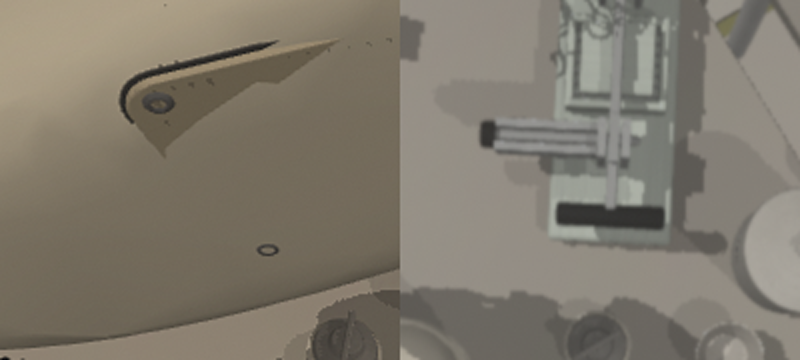

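The top view shows the knob at (487,133) in the crop, flush against the guide's end. The tip shows past the far lug at (632,140), the handle is down, and the arm is clear. Pin shoulder and tip agree with the home positions, y = 110 and y = -25.

```bash
python3 -c "
from workcell import ctrl
print(ctrl.close_job())"
```

```text
the job is handed in; nothing more can be done
None
```

The potato chipper is locked and handed in: the handle is down on its stop, the pin is fully home through both lugs and the eye, the arm is clear, and no bystander was touched.

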